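Tip the stamp over onto the ink pad

ROBOT

A 6-joint arm with a two-finger parallel gripper is mounted at the origin on a cart in front of the work surface, level with it; the furniture and walls round the work are solid. World frame = base frame: x ahead of the robot, y to its left, z up, the work surface at z = 0. Lengths are in m, angles in rad, forces in N, time in s.
With the tool pointing down it reaches from about 0.425 to 0.925 m from the base axis. Payload 12.5 kg.
Tool frame: the origin (TCP) lies at the very end of the fingers, on their centre line; the grasp point (between the pads) lies 19 mm behind it; z points along the fingers, y is the line along which they close (so a half turn about z gives the same grasp; the last joint's range is limited). The gripper opens to 85 mm and grips with 20 to 120 N. Pads are 22 mm wide; open, the fingers measure 114 mm over their backs; the gripper's body (76 mm by 85 mm) begins 54 mm behind the grasp point. The pads swing forward as they close: fully open they stand 13 mm farther back than shut.
Start: joints at [-1.407, 0.491, 1.559, -0, 1.092, -0.106], TCP at [0.167, -0.602, 0.231] pointing down, gripper open.
Joint ranges: [-3.1, 3.1], [-0.84, 2.19], [0.05, 2.79], [-1.13, 4.28], [0.06, 2.93], [-2.69, 2.69]. Speed limits (rad/s): [2.22, 2.22, 2.79, 3.14, 3.14, 3.14].

INTERFACE

Orientations are given as a unit quaternion [w, x, y, z].
In Python, from rig import read_state, get_image, hand_in, boxes_of gives the robot as it stands.
- The arm moves only by the tool arm_command, never from a script. Its argument "series" is a list of rows, each a list of 7 numbers: the turn, a rotation vector about the tool's x, y, z in rad, then the shift along the tool's x, y, z in mm, then the finger opening in mm, from 0 to 85.4. A call has 1 to 8 rows; each row is the pose to reach, as a shift and turn from the pose commanded when the call began, along the tool's axes at that moment; what a row does not reach only later rows make up. A row lasts 1/8 s, in which the tool goes at most 62.5 mm and 10.7 degrees, less where a joint would pass 70% of its speed; a pose out of reach is approached as far as the arm can. A call with a gripper value outside its range is refused whole. The fingers move at their own pace and stop on an object; "squeeze" is the grip in N (left out, the last holds). Time passes only in rows, so rows that repeat a pose let the fingers close. It gives the time, the measured TCP pose, the force, the opening and the grip force at its end, in the units of the state.
- read_state(): the state, without advancing time (a new reading comes with each control period).
- get_image(name): name is "scene" or "top" or "wrist"; returns a dict with "img" (480x640x3 uint8, blue, green, red), "depth" (480x640 float32, m along the optical axis (not along the pixel's ray), 0 where there is no reading), "camera_matrix" (3x3 intrinsics, pixels), "R" (3x3) and "t" (3): a world point X has camera coordinates R X + t. Camera axes: x right, y down, z forward; pixel columns grow to the right and rows downward; lengths in m; the calibration is good to about 2 mm. A picture is of the moment at which its call begins.
- hand_in(): hands the job in; it is judged then, once.
Trained networks look in the newest picture that a camera, given by its name, has taken for a name from the list of things; names that differ only in an ending like _2 or _b are one class to them, and where a whole thing is asked for, a point or a joint stands for the part that bears it (a point fixed in the world has none). Each returns a list of dicts, best first, with "conf" (0 to 1); they miss things now and then, are a little off and sometimes report something else, mostly with a low value. They report only what shows in the picture. A call takes as long as a camera call. They do not tell look-alikes from the thing itself.
- boxes_of(camera, thing): "position" ([row, column] as shares, 0 to 1, of the picture: columns of its width, rows of its height, amid what is visible of it).
The state is a dict: "time": time; "joint_pos": joint angles; "qvel": joint speeds; "tau": joint torques, N m; "eef_pos": TCP position; "tool_rot": TCP orientation; "ft_force": force on the tool from outside, world axes, zero at the start; "torque": the same for the moment, N m; "width": finger opening in m; "gripper_force": force on a finger pad.
Only numpy, scipy, OpenCV 4.12 (cv2) and the standard library are available. Lean on these libraries where they do the work, as an engineer would, in place of code of your own. Each camera call takes 0.05 s, during which the arm holds its last target. There are 200 camera calls.

TASK

Ink the wooden stamp without picking it up: with the fingertips, push it over the table against the near long side of the blue ink pad, and keep pushing its near edge forward and up so that it tips up on its far edge and turns over, face down, onto the felt. Then press down on its back with a fingertip and leave it lying flat on the pad. Never lift the stamp clear of the table and pad, and leave the other things on the table where they are.

Things in the scene. Friction and masses are not known exactly. Their poses are not given: they have to be found in the camera images.
- stamp: Wooden stamp, 90 g, T-shaped from the side: back block 64 x 84 x 10 mm (x, y, z; below at the start), on it a centred plate 80 x 100 x 6 mm whose lip stands 8 mm out all round (10 to 16 mm up); red rubber leaf motif on the plate. Origin: underside centre of the back block; at the start x points to the pad, y left along the long side, z up. Face down on the pad, its origin is 30 mm up.
- stamp_far (a point): middle of the stamp plate's far long edge (+x), 13 mm above the underside; it meets the pad's side and, while the near edge is pushed and raised, friction holds it about where it met the side, so the stamp turns about it
- stamp_near (a point): middle of the stamp plate's near long edge (-x), 13 mm above the underside; the edge to push on: held with about 10 N against the pad, it is carried up by friction with fingers that rise along its arc (80 mm radius about the far edge)
- stamp_left (a point): middle of the plate's left short edge (+y)
- stamp_right (a point): middle of the plate's right short edge (-y)
- ink_pad: Ink pad fixed to the table: black housing 120 x 170 x 14 mm (x, y, z), flat blue felt on top, upright sides. Origin: underside centre; x points away from the robot, y left along its long side. The near long side, the wall to push against, is at x = -60 mm. The stamp starts on the table before it, 20 to 50 mm off, turned up to 0.25 rad from it.
- pad_edge (a point): middle of the upper near long edge of the ink pad (x = -60 mm, 14 mm above the table)
- ink_bottle: bystander: square dark blue ink bottle with a black cap, 44 x 44 x 56 mm, standing; origin under its centre
- eraser: bystander: blue and white eraser 20 x 42 x 13 mm; origin under its centre
- green_tape: bystander: green roll of tape lying flat, 52 mm across, 15 mm high; origin under its centre
- yellow_tape: bystander: pale yellow roll of tape lying flat, 72 mm across, 19 mm high; origin under its centre
- sharpener: bystander: small brass-coloured pencil sharpener 15 x 26 x 13 mm; origin under its centre
Mind the look-alikes: they are no part of the job. What is shaped like the stamp but orange is not meant.

How it is judged:
By the outcome, as a careful person would: the job done as asked, in the order asked, and still so for the second after the job is handed in, with the robot touching nothing.
It also fails if it takes over 58 s, if anything falls off the work surface, if the arm or the gripper's body presses on something with over 40 N, if the wrist force passes 120 N, or if a joint passes its speed limit or range.

## Working session

There is one attempt and no reset: what is moved stays moved. The work goes in short steps, Python scripts to look and compute and a tool call to move; the robot and the scene stay as the last step left them, time stands still between calls to the robot, and variables do not carry over. Pictures are saved under pics/ and viewed, at most 10 in all, crops included, and the job is handed in when it is done.

Besides the shell and the picture viewer there is one more tool, called after "Emit:" as name([rows], argument=value, ...), one row to a line, values as JSON. arm_command: Moves the arm, as the interface text tells. Its arguments: {"type":"object","properties":{"series":{"type":"array","items":{"type":"array","items":{"type":"number"}}},"squeeze":{"type":"number"}},"required":["series"]}

```bash
mkdir -p pics; python3 - <<'E'
from rig import *
import cv2,numpy as np
s=read_state();print(s)
for c in ["top","scene"]:
    g=get_image(c);cv2.imwrite(f"pics/{c}0.png",g["img"]);print(c,g["camera_matrix"].tolist(),g["R"].tolist(),g["t"].tolist())
    R=g["R"];t=g["t"];K=g["camera_matrix"]
    for n in ["stamp","ink_pad","ink_bottle","eraser","green_tape","yellow_tape","sharpener"]:
        for b in boxes_of(c,n)[:3]:
            r,cc=b["position"];r=int(r*480);cc=int(cc*640);d=g["depth"][r,cc]
            p=R.T@(np.linalg.inv(K)@[cc,r,1]*d-t)
            print(c,n,round(b["conf"],2),cc,r,p.round(3))
E
```

```text
{'time': 0.0, 'joint_pos': array([-1.40660733e+00,  4.91578752e-01,  1.55945501e+00,  5.38094312e-05,
        1.09165753e+00, -1.05596772e-01]), 'qvel': array([-0.00096444, -0.00081432, -0.00076604, -0.00058928, -0.0001505 ,
        0.00015571]), 'tau': array([ 3.42631745e-05, -6.18452096e+01, -2.61590749e+01, -5.86695842e-05,
        4.09163564e-03,  9.64720527e-06]), 'eef_pos': array([ 0.16657833, -0.60216885,  0.23071389]), 'tool_rot': array([-5.49781139e-04,  9.90917262e-01,  1.34471844e-01,  7.76740719e-06]), 'ft_force': array([ 0.5379939 , -0.66993533,  0.21633008]), 'torque': array([ 0.028759 ,  0.0066831, -0.0290972]), 'gripper_force': 0.0, 'width': 0.08536734639073762}
top [[499.8987157823744, 0.0, 320.9957662824421], [0.0, 499.8987157823744, 238.46424321980754], [0.0, 0.0, 1.0]] [[-0.024017944688257558, -0.9996847070031084, -0.007322903594976431], [-0.9923575629657846, 0.02472747027238156, -0.1208925946389495], [0.12103555493143607, 0.0043633471140859725, -0.9926385825890516]] [0.19248959953506453, 0.5088790378718115, 1.0031518411319504]
top stamp 0.74 375 312 [0.36  0.073 
[... 592 characters left out ...]
814522415104928], [-0.3775094149660557, 0.6701346313598637, -0.6390666768531793], [0.33263406477738633, -0.5459336265315478, -0.7689675249136246]] [0.5313656817384145, 0.08581097766457123, 0.8537137779353349]
scene stamp 0.83 329 215 [0.529 0.126 0.016]
scene stamp 0.67 417 226 [0.361 0.065 0.016]
scene stamp 0.5 373 159 [ 0.517 -0.051  0.037]
scene ink_bottle 0.88 372 159 [ 0.52  -0.052  0.035]
scene eraser 0.54 401 183 [ 0.44  -0.035  0.014]
scene green_tape 0.86 249 320 [0.529 0.404 0.014]
scene yellow_tape 0.66 273 350 [0.466 0.425 0.001]
scene yellow_tape 0.58 249 313 [ 0.544  0.387 -0.   ]
scene sharpener 0.64 367 311 [0.361 0.286 0.012]
scene sharpener 0.31 328 215 [0.531 0.126 0.016]
```

View pics/top0.png

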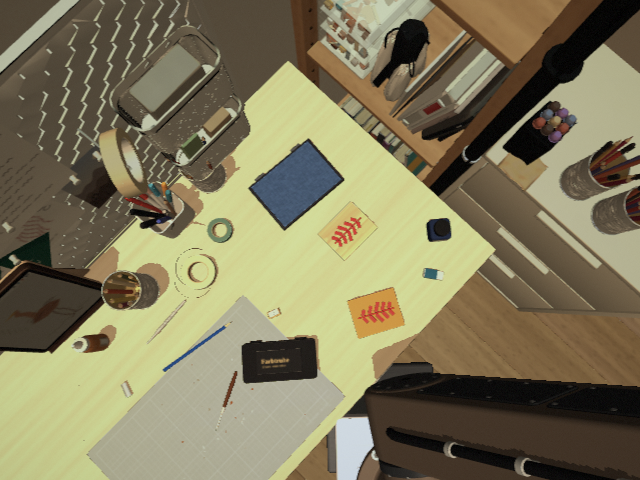

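View pics/scene0.png

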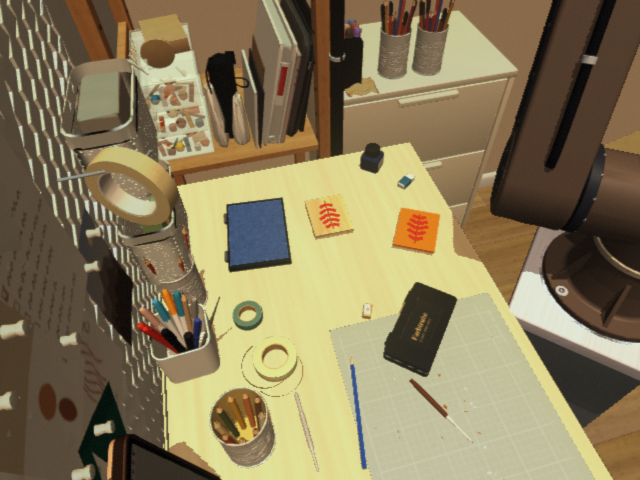

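The top view shows the wooden stamp at about (347,230), the blue pad up and left of it at (296,184), and the orange look-alike at (376,312). The bottle is at (438,230). The push direction is up and left in the picture, about +x+y in the world.

```bash
cat > h.py <<'E'
from rig import *
import cv2,numpy as np
def cloud(c):
    g=get_image(c);K=g["camera_matrix"];d=g["depth"].astype(float)
    v,u=np.mgrid[:480,:640]
    P=np.stack([(u-K[0,2])/K[0,0]*d,(v-K[1,2])/K[1,1]*d,d],-1)
    return g,(P-g["t"])@g["R"]   # R^T(P-t)
def rect(pts):
    (c,wh,a)=cv2.minAreaRect((pts*1000).astype(np.float32));b=cv2.boxPoints((c,wh,a))
    return np.round(c,1),np.round(wh,1),round(a,2),b.round(0).tolist()
def fit(c):
    g,W=cloud(c);hsv=cv2.cvtColor(g["img"],cv2.COLOR_BGR2HSV)
    X=W[...,0];Y=W[...,1];Z=W[...,2]
    out={}
    near=lambda x,y,r:(np.hypot(X-x,Y-y)<r)&(g["depth"]>0)
    for n,(x,y,r) in {"pad":(.634,.231,.115),"stamp":(.532,.129,.075)}.items():
        m=near(x,y,r)&(Z>.008)&(Z<.04)
        k,lab,st,_=cv2.connectedComponentsWithStats(m.astype(np.uint8))
        i=1+np.argmax(st[1:,4]);m=lab==i
        out[n]=(rect(W[m][:,:2]),np.percentile(Z[m],[10,50,90]).round(4),m.sum())
        print(c,n,out[n])
    return out
E
python3 - <<'E'
from h import *
for c in["top","scene"]:
    fit(c)
    g,W=cloud(c);m=(np.abs(W[...,0]-.47)<.02)&(np.abs(W[...,1]-.2)<.03);print("table z",np.median(W[m][:,2]))
E
```

```text
top pad ((array([638.4, 233.8]), array([126.6, 170.1]), 39.19, [[536.0, 260.0], [643.0, 128.0], [741.0, 208.0], [634.0, 340.0]]), array([0.0107, 0.0132, 0.0157]), np.int64(4371))
top stamp ((array([531.5, 124.9]), array([ 79.5, 100.5]), 44.05, [[468.0, 133.0], [538.0, 61.0], [595.0, 116.0], [525.0, 189.0]]), array([0.0129, 0.0154, 0.018 ]), np.int64(1780))
table z -0.0007291714137705787
scene pad ((array([638.6, 232.3]), array([124.8, 173.8]), 39.13, [[535.0, 260.0], [645.0, 125.0], [742.0, 204.0], [632.0, 339.0]]), array([0.0115, 0.0133, 0.015 ]), np.int64(3966))
scene stamp ((array([532.3, 123.7]), array([ 80.6, 106.3]), 43.54, [[467.0, 134.0], [540.0, 57.0], [598.0, 113.0], [525.0, 190.0]]), array([0.0138, 0.0155, 0.0174]), np.int64(1459))
table z -0.0002961123250794466
```

```bash
cat >> h.py <<'E'
from scipy.spatial.transform import Rotation as Ro
PC=np.array([636.,232.]);YAW=39.2
u=np.array([np.cos(np.radians(YAW)),np.sin(np.radians(YAW))]);v=np.array([-u[1],u[0]])
def rot(yaw,tilt): return Ro.from_euler('z',yaw,degrees=True)*Ro.from_euler('x',180,degrees=True)*Ro.from_euler('y',tilt,degrees=True)
def padp(a,b,z): return np.r_[PC+a*u+b*v,z]
def rows(start,targets):
    """start,targets: (pos mm, Rotation) -> rows"""
    p0,R0=start
    for p,R in targets:
        print(np.round((R0.inv()*R).as_rotvec(),3).tolist(),np.round(R0.inv().apply(np.array(p)-p0),1).tolist())
def cur():
    s=read_state();q=s["tool_rot"];return s["eef_pos"]*1000,Ro.from_quat([q[1],q[2],q[3],q[0]])
E
python3 - <<'E'
from h import *
c=cur();print(c[1].as_euler('zyx',degrees=True))
rows(c,[([400,-300,200],rot(27,0)),(padp(-223,-18.5,120),rot(YAW,15)),(padp(-223,-18.5,30),rot(YAW,15))])
E
```

```text
[-1.54578981e+01  2.01841124e-03  1.79994189e+02]
[0.0, 0.0, -0.201] [305.5, -229.3, 31.3]
[0.054, 0.258, -0.412] [478.1, -572.4, 111.3]
[0.054, 0.258, -0.412] [478.1, -572.4, 201.3]
```

Emit:
arm_command([
  [0, 0, -0.07, 100, -75, 10, 40],
  [0, 0, -0.15, 200, -150, 20, 40],
  [0, 0, -0.2, 305, -229, 31, 40],
  [0, 0, -0.2, 305, -229, 31, 40],
  [0.02, 0.08, -0.27, 350, -330, 55, 40],
  [0.03, 0.16, -0.33, 410, -430, 80, 40],
  [0.054, 0.258, -0.412, 478, -572, 111, 40],
  [0.054, 0.258, -0.412, 478, -572, 111, 40],
])

```text
time: 2.0
eef_pos: [0.4012, -0.1724, 0.1682]
tool_rot: [-0.044, 0.934, 0.332, 0.124]
ft_force: [0.8, -0.7, -0.1]
width: 0.0401
gripper_force: 0.0
```

```bash
python3 - <<'E'
from h import *
c=cur();print(c[0],read_state()["ft_force"])
rows(c,[(padp(-223,-18.5,120),rot(YAW,15)),(padp(-223,-18.5,20),rot(YAW,15))])
E
```

```text
[ 401.16912555 -172.36595261  168.21557704] [ 0.83087578 -0.68186835 -0.05458888]
[0.001, -0.001, -0.0] [194.6, -146.6, 102.2]
[0.001, -0.001, -0.0] [168.6, -146.7, 198.7]
```

Emit:
arm_command([
  [0, 0, 0, 50, -37, 25, 40],
  [0, 0, 0, 100, -75, 50, 40],
  [0, 0, 0, 150, -110, 75, 40],
  [0, 0, 0, 194.6, -146.6, 102, 40],
  [0, 0, 0, 194.6, -146.6, 102, 40],
  [0, 0, 0, 181.6, -146.6, 150, 40],
  [0, 0, 0, 168.6, -146.6, 198.7, 40],
  [0, 0, 0, 168.6, -146.6, 198.7, 40],
])

```text
time: 3.0
eef_pos: [0.4744, 0.0748, 0.0187]
tool_rot: [-0.044, 0.934, 0.332, 0.122]
ft_force: [0.6, -0.8, 0.4]
width: 0.04
gripper_force: 0.0
```

```bash
python3 - <<'E'
from h import *
c=cur();print(c[0],read_state()["ft_force"],read_state()["time"])
rows(c,[(padp(-223,-18.5,20),rot(YAW,15)),(padp(-223,-18.5,5),rot(YAW,15))])
g=get_image("wrist");cv2.imwrite("pics/w1.png",g["img"])
E
```

```text
[474.35673254  74.79946005  18.74304294] [ 0.59150681 -0.78132079  0.42473017] 3.0
[0.0, 0.001, -0.001] [1.9, -1.2, -0.8]
[0.0, 0.001, -0.001] [-2.0, -1.2, 13.7]
```

View pics/w1.png

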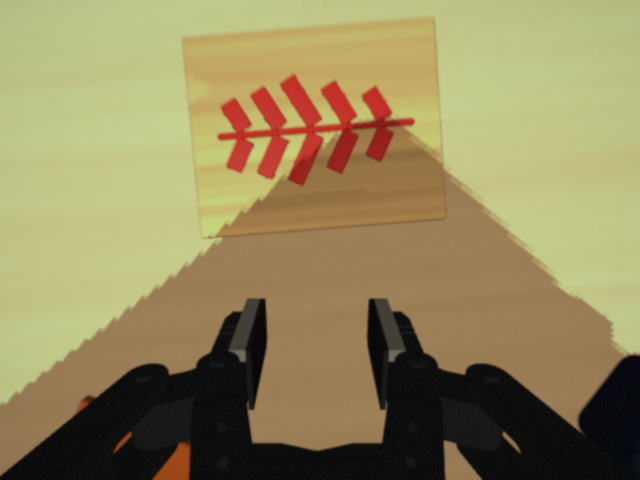

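The wrist view shows the stamp ahead, its near edge at about row 228 and centred on column 322. The fingers are centred on column 317. I'll go down towards the table.

Emit:
arm_command([
  [0, 0, 0, -1, 0, 5, 40],
  [0, 0, 0, -2.5, 0, 10, 40],
  [0, 0, 0, -3, 0, 12, 40],
  [0, 0, 0, -3, 0, 12, 40],
])

```text
time: 3.55
eef_pos: [0.4749, 0.0754, 0.0081]
tool_rot: [-0.044, 0.934, 0.332, 0.123]
ft_force: [0.2, 0.7, -0.2]
width: 0.04
gripper_force: 0.0
```

Emit:
arm_command([
  [0, 0, 0, -0.5, 0, 2, 40],
  [0, 0, 0, -0.5, 0, 2, 40],
])

```text
time: 3.8
eef_pos: [0.4748, 0.0757, 0.0057]
tool_rot: [-0.044, 0.934, 0.333, 0.123]
ft_force: [0.5, 0.0, 0.1]
width: 0.0403
gripper_force: 0.0
```

Emit:
arm_command([
  [0, 0, 0, -0.5, 0, 2, 40],
  [0, 0, 0, -0.5, 0, 2, 40],
])

```text
time: 4.05
eef_pos: [0.4747, 0.0758, 0.0035]
tool_rot: [-0.044, 0.934, 0.333, 0.123]
ft_force: [-0.4, 0.3, 0.5]
width: 0.0399
gripper_force: 0.0
```

Emit:
arm_command([
  [0, 0, 0, -0.5, 0, 2, 40],
  [0, 0, 0, -0.5, 0, 2, 40],
])

```text
time: 4.3
eef_pos: [0.4747, 0.0758, 0.0014]
tool_rot: [-0.044, 0.934, 0.333, 0.123]
ft_force: [-0.3, -0.6, -0.3]
width: 0.0401
gripper_force: 0.0
```

Emit:
arm_command([
  [0, 0, 0, -0.4, 0, 1.5, 40],
  [0, 0, 0, -0.4, 0, 1.5, 40],
])

```text
time: 4.55
eef_pos: [0.4748, 0.0758, 0.0003]
tool_rot: [-0.044, 0.934, 0.333, 0.123]
ft_force: [-1.3, -0.9, 8.7]
width: 0.0402
gripper_force: 4.2
```

Emit:
arm_command([
  [0, 0, 0, 5.2, 0, -0.2, 40],
  [0, 0, 0, 10, 0, 1.1, 40],
  [0, 0, 0, 14.9, 0, 2.4, 40],
  [0, 0, 0, 19.7, 0, 3.7, 40],
  [0, 0, 0, 23.6, 0, 4.8, 40],
  [0, 0, 0, 27.4, 0, 5.8, 40],
  [0, 0, 0, 31.3, 0, 6.8, 40],
  [0, 0, 0, 35.2, 0, 7.9, 40],
])

```text
time: 5.55
eef_pos: [0.5029, 0.0987, 0.0014]
tool_rot: [-0.044, 0.934, 0.333, 0.123]
ft_force: [-0.6, 0.1, -0.0]
width: 0.04
gripper_force: 0.2
```

Emit:
arm_command([
  [0, 0, 0, 3.9, 0, 1, 40],
  [0, 0, 0, 7.7, 0, 2.1, 40],
  [0, 0, 0, 11.6, 0, 3.1, 40],
  [0, 0, 0, 15.5, 0, 4.1, 40],
  [0, 0, 0, 19.3, 0, 5.2, 40],
  [0, 0, 0, 23.2, 0, 6.2, 40],
  [0, 0, 0, 25.1, 0, 6.7, 40],
])

```text
time: 6.42
eef_pos: [0.523, 0.1152, 0.0015]
tool_rot: [-0.044, 0.934, 0.333, 0.123]
ft_force: [-0.5, 0.1, -0.0]
width: 0.0399
gripper_force: 0.2
```

```bash
python3 - <<'E'
from h import *
c=cur();d=c[0][:2]-PC;print(c[0],d@u,d@v,read_state()["ft_force"],read_state()["time"])
g=get_image("wrist");cv2.imwrite("pics/w2.png",g["img"])
E
```

```text
[523.02115097 115.15855943   1.47106053] -161.39955059810805 -19.13968725519832 [-0.50435087  0.11899345 -0.02337078] 6.425
```

View pics/w2.png

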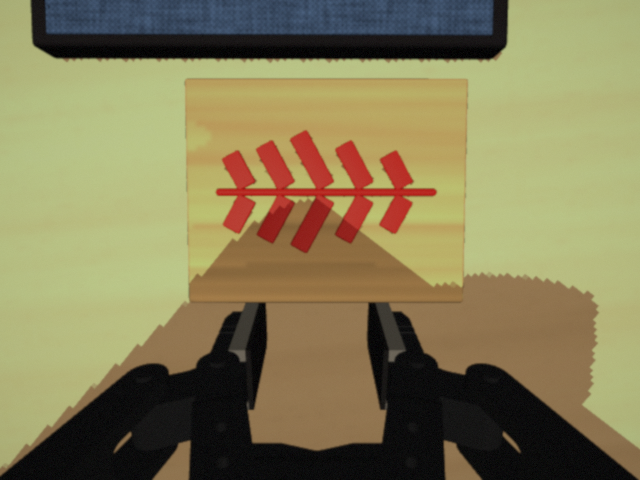

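The wrist view shows the stamp squared up on the fingers, its far edge at row 78 and the pad wall at about row 57, a gap of roughly 8 mm. I'll go on pushing until it touches.

Emit:
arm_command([
  [0, 0, 0, 2.9, 0, 0.8, 40],
  [0, 0, 0, 5.8, 0, 1.6, 40],
  [0, 0, 0, 6.8, 0, 1.8, 40],
  [0, 0, 0, 6.8, 0, 1.8, 40],
])

```text
time: 6.98
eef_pos: [0.5283, 0.1195, 0.0015]
tool_rot: [-0.044, 0.934, 0.333, 0.123]
ft_force: [-1.1, -0.3, -0.5]
width: 0.0398
gripper_force: 0.0
```

Emit:
arm_command([
  [0, 0, 0, 1, 0, 0.3, 40],
  [0, 0, 0, 1.9, 0, 0.5, 40],
  [0, 0, 0, 1.9, 0, 0.5, 40],
])

```text
time: 7.35
eef_pos: [0.5298, 0.1207, 0.0015]
tool_rot: [-0.044, 0.934, 0.333, 0.123]
ft_force: [-0.3, -0.1, 0.1]
width: 0.0402
gripper_force: 0.0
```

Emit:
arm_command([
  [0, 0, 0, 1, 0, 0.3, 40],
  [0, 0, 0, 1.9, 0, 0.5, 40],
  [0, 0, 0, 1.9, 0, 0.5, 40],
])

```text
time: 7.72
eef_pos: [0.5314, 0.122, 0.0015]
tool_rot: [-0.044, 0.934, 0.333, 0.123]
ft_force: [0.7, -0.3, -0.0]
width: 0.0404
gripper_force: 0.0
```

Emit:
arm_command([
  [0, 0, 0, 1, 0, 0.3, 40],
  [0, 0, 0, 1.5, 0, 0.4, 40],
  [0, 0, 0, 1.5, 0, 0.4, 40],
])

```text
time: 8.1
eef_pos: [0.5322, 0.1228, 0.0014]
tool_rot: [-0.044, 0.934, 0.333, 0.123]
ft_force: [-3.3, -3.0, 2.5]
width: 0.04
gripper_force: 2.0
```

Emit:
arm_command([
  [0, 0, 0, 0.8, 0, 0.2, 40],
  [0, 0, 0, 1.3, 0, -1.8, 40],
  [0, 0, 0, 2.0, 0, -3.8, 40],
  [0, 0, 0, 2.9, 0, -6.5, 40],
])

```text
time: 8.6
eef_pos: [0.5323, 0.1231, 0.0081]
tool_rot: [-0.044, 0.934, 0.332, 0.122]
ft_force: [-6.7, -7.5, 0.7]
width: 0.04
gripper_force: 4.9
```

```bash
python3 - <<'E'
from h import *
c=cur();d=c[0][:2]-PC;print(c[0],d@u,d@v,read_state()["ft_force"],read_state()["time"])
g,W=cloud("scene")
D=W[...,:2]*1000-PC;a=D@u;b=D@v
for lo in range(-145,-55,10):
    m=(a>lo)&(a<lo+10)&(abs(b+19)<45)&(W[...,2]<.08)
    for side,mm in (("R",m&(b<-55)),("L",m&(b>15))): print(lo,side,mm.sum(),np.round(np.percentile(W[mm][:,2],[10,50,90])*1000,1) if mm.sum() else "")
E
```

```text
[532.26142372 123.13992286   8.07696711] -149.19439659722568 -18.794696790230425 [-6.6685206  -7.48634943  0.73471486] 8.6
-145 R 6 [21.3 22.6 23.3]
-145 L 33 [-1.6  0.2 22.2]
-135 R 16 [20.2 21.4 21.8]
-135 L 43 [-1.7 13.3 22.3]
-125 R 18 [18.9 20.4 22.4]
-125 L 36 [-1.4  9.6 21.7]
-115 R 16 [17.9 19.9 21.2]
-115 L 40 [-1.7 17.8 21.1]
-105 R 14 [18.1 19.1 21. ]
-105 L 41 [-1.3 16.6 19.5]
-95 R 14 [16.  17.4 20.4]
-95 L 39 [-1.9 15.9 18.9]
-85 R 14 [15.9 17.2 18.2]
-85 L 37 [-1.6 14.8 17.6]
-75 R 13 [14.2 15.6 17.3]
-75 L 38 [-1.2 14.9 17.7]
-65 R 16 [11.8 14.5 16.5]
-65 L 30 [-0.3 14.1 17. ]
```

Emit:
arm_command([
  [0, 0, 0, 1.5, 0, -3.8, 40],
  [0, 0, 0, 3.3, 0, -7.7, 40],
  [0, 0, 0, 5.2, 0, -11.4, 40],
])

```text
time: 9.02
eef_pos: [0.5336, 0.1243, 0.0205]
tool_rot: [-0.044, 0.934, 0.332, 0.122]
ft_force: [-8.7, -10.2, 3.1]
width: 0.0401
gripper_force: 6.2
```

Emit:
arm_command([
  [0, 0, 0, 2.0, 0, -3.65, 40],
  [0, 0, 0, 4.2, 0, -7.2, 40],
  [0, 0, 0, 6.6, 0, -10.5, 40],
  [0, 0, 0, 9.2, 0, -13.8, 40],
])

```text
time: 9.52
eef_pos: [0.5376, 0.1277, 0.0364]
tool_rot: [-0.044, 0.934, 0.332, 0.122]
ft_force: [-10.2, -12.1, 6.7]
width: 0.0399
gripper_force: 6.5
```

```bash
cat >> h.py <<'E'
def look(c,fn=None):
    cc=cur();d=cc[0][:2]-PC;s=read_state();print(cc[0].round(1),d@u,d@v,s["ft_force"].round(1),s["time"])
    g,W=cloud(c)
    if fn: cv2.imwrite(fn,g["img"])
    D=W[...,:2]*1000-PC;a=D@u;b=D@v
    m=(a>-150)&(a<40)&(b<-52)&(b>-75)&(W[...,2]>.016)&(W[...,2]<.15)
    print(np.c_[a[m],W[m][:,2]*1000].round(0)[np.argsort(a[m])][::max(1,m.sum()//15)].tolist())
E
python3 - <<'E'
from h import *
look("scene")
E
```

```text
[537.6 127.7  36.4] -142.20293572954728 -18.663131050559866 [-10.2 -12.1   6.7] 9.525
[[-150.0, 114.0], [-146.0, 98.0], [-132.0, 48.0], [-127.0, 46.0], [-121.0, 44.0], [-116.0, 43.0], [-110.0, 40.0], [-105.0, 37.0], [-99.0, 33.0], [-93.0, 32.0], [-88.0, 27.0], [-82.0, 25.0], [-77.0, 24.0], [-71.0, 20.0], [-65.0, 19.0], [2.0, 17.0]]
```

Emit:
arm_command([
  [0, 0, 0, 1.6, 0, -2.1, 40],
  [0, 0, 0, 3.5, 0, -4.2, 40],
  [0, 0, 0, 5.4, 0, -6.2, 40],
  [0, 0, 0, 7.4, 0, -8.2, 40],
  [0, 0, 0, 9.4, 0, -10, 40],
  [0, 0, 0, 11.5, 0, -11.7, 40],
  [0, 0, 0, 13.7, 0, -13.4, 40],
  [0, 0, 0, 15.9, 0, -15.1, 40],
])

```text
time: 10.58
eef_pos: [0.5482, 0.1356, 0.0555]
tool_rot: [-0.044, 0.934, 0.333, 0.123]
ft_force: [0.7, 0.8, -0.0]
width: 0.0402
gripper_force: 0.1
```

```bash
python3 - <<'E'
from h import *
look("scene","pics/s3.png")
E
```

```text
[548.2 135.6  55.5] -128.9627508169199 -19.182173256194638 [ 0.7  0.8 -0. ] 10.575
[[-138.0, 132.0], [-133.0, 120.0], [-129.0, 105.0], [-114.0, 68.0], [-109.0, 65.0], [-105.0, 59.0], [-101.0, 55.0], [-96.0, 51.0], [-91.0, 46.0], [-86.0, 44.0], [-82.0, 37.0], [-77.0, 31.0], [-72.0, 29.0], [-67.0, 23.0], [-62.0, 17.0]]
```

View pics/s3.png

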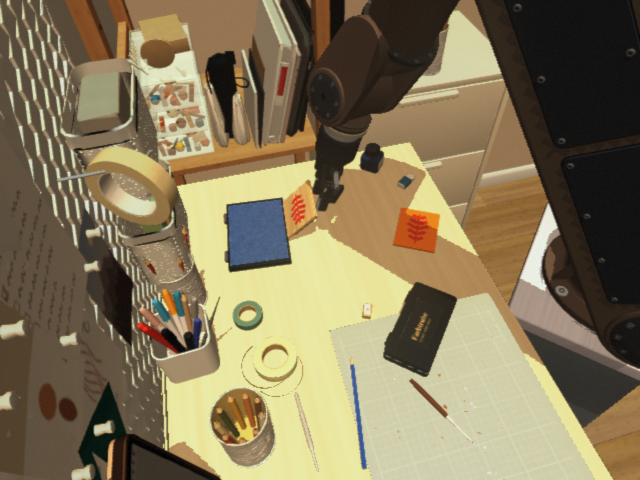

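The scene view shows the stamp tipped about 44° at (300,205), with its far edge on the pad edge and the fingers behind it. Nothing else has moved, so I'll carry on along the arc.

Emit:
arm_command([
  [0, 0, 0, 3.1, 0, -1.8, 40],
  [0, 0, 0, 6.4, 0, -3.4, 40],
  [0, 0, 0, 9.6, 0, -4.8, 40],
  [0, 0, 0, 12.9, 0, -6.2, 40],
  [0, 0, 0, 16.2, 0, -7.4, 40],
  [0, 0, 0, 19.6, 0, -8.4, 40],
])

```text
time: 11.38
eef_pos: [0.5612, 0.1462, 0.0686]
tool_rot: [-0.044, 0.934, 0.333, 0.123]
ft_force: [-0.2, -0.3, 0.2]
width: 0.0399
gripper_force: 0.2
```

```bash
python3 - <<'E'
from h import *
look("scene")
E
```

```text
[561.2 146.2  68.6] -112.19752235867996 -19.14755736395521 [-0.2 -0.3  0.2] 11.375
[[-120.0, 144.0], [-117.0, 135.0], [-112.0, 117.0], [-102.0, 81.0], [-97.0, 82.0], [-94.0, 76.0], [-91.0, 71.0], [-87.0, 62.0], [-84.0, 57.0], [-80.0, 51.0], [-76.0, 45.0], [-73.0, 40.0], [-69.0, 34.0], [-65.0, 26.0], [-61.0, 21.0], [34.0, 16.0]]
```

Emit:
arm_command([
  [0, 0, 0, 3.4, 0, -1, 40],
  [0, 0, 0, 6.8, 0, -1.8, 40],
  [0, 0, 0, 10.2, 0, -2.4, 40],
  [0, 0, 0, 13.6, 0, -3, 40],
  [0, 0, 0, 17.1, 0, -3.3, 40],
  [0, 0, 0, 20.6, 0, -3.5, 40],
  [0, 0, 0, 24.1, 0, -3.5, 40],
  [0, 0, 0, 27.6, 0, -3.4, 40],
])

```text
time: 12.42
eef_pos: [0.5814, 0.1626, 0.0801]
tool_rot: [-0.044, 0.934, 0.333, 0.124]
ft_force: [-5.8, -2.0, 17.1]
width: 0.0399
gripper_force: 8.7
```

```bash
python3 - <<'E'
from h import *
look("scene")
E
```

```text
[581.4 162.6  80.1] -86.16609182867074 -19.260179149257127 [-5.8 -2.  17.1] 12.425
[[-92.0, 149.0], [-90.0, 145.0], [-88.0, 136.0], [-86.0, 136.0], [-77.0, 85.0], [-75.0, 89.0], [-73.0, 93.0], [-71.0, 94.0], [-70.0, 90.0], [-69.0, 85.0], [-67.0, 73.0], [-66.0, 66.0], [-65.0, 58.0], [-63.0, 54.0], [-62.0, 41.0], [-60.0, 28.0], [-59.0, 21.0], [32.0, 16.0]]
```

Emit:
arm_command([
  [0, 0, 0, 0.5, 0, -1.9, 40],
  [0, 0, 0, 2.5, 0, -1.9, 40],
  [0, 0, 0, 4.6, 0, -1.9, 40],
  [0, 0, 0, 8.8, 0, -1.8, 40],
])

```text
time: 12.98
eef_pos: [0.5874, 0.1676, 0.0829]
tool_rot: [-0.044, 0.934, 0.333, 0.123]
ft_force: [-0.5, -0.2, 2.1]
width: 0.0397
gripper_force: 1.0
```

```bash
python3 - <<'E'
from h import *
look("scene")
E
```

```text
[587.4 167.6  82.9] -78.40271502815473 -19.195016470216228 [-0.5 -0.2  2.1] 12.975
[[-83.0, 149.0], [-82.0, 143.0], [-81.0, 140.0], [-78.0, 136.0], [-70.0, 85.0], [-68.0, 92.0], [-67.0, 92.0], [-66.0, 91.0], [-65.0, 94.0], [-64.0, 95.0], [-63.0, 92.0], [-62.0, 94.0], [-62.0, 85.0], [-61.0, 71.0], [-60.0, 60.0], [-59.0, 53.0], [-58.0, 19.0], [24.0, 16.0]]
```

Emit:
arm_command([
  [0, 0, 0, 4.2, 0, -0.5, 40],
  [0, 0, 0, 8.4, 0, -0.4, 40],
  [0, 0, 0, 12.4, 0, 0.2, 40],
  [0, 0, 0, 16.3, 0, 1.2, 40],
  [0, 0, 0, 20.2, 0, 2.2, 40],
  [0, 0, 0, 20.2, 0, 2.2, 40],
  [0, 0, 0, 20.2, 0, 2.2, 40],
])

```text
time: 13.9
eef_pos: [0.6027, 0.1802, 0.086]
tool_rot: [-0.044, 0.934, 0.333, 0.123]
ft_force: [-0.3, -0.4, -0.4]
width: 0.04
gripper_force: 0.3
```

```bash
python3 - <<'E'
from h import *
look("scene","pics/s4.png")
E
```

```text
[602.7 180.2  86. ] -58.58212842501232 -19.121891701264836 [-0.3 -0.4 -0.4] 13.9
[[-63.0, 148.0], [-60.0, 140.0], [-59.0, 140.0], [-59.0, 136.0], [-50.0, 83.0], [-49.0, 88.0], [-48.0, 90.0], [-48.0, 93.0], [-47.0, 93.0], [-47.0, 93.0], [-46.0, 92.0], [-45.0, 92.0], [-45.0, 91.0], [-44.0, 91.0], [-43.0, 92.0], [-43.0, 91.0], [-25.0, 16.0], [-22.0, 16.0], [-16.0, 16.0], [23.0, 17.0], [38.0, 18.0]]
```

View pics/s4.png

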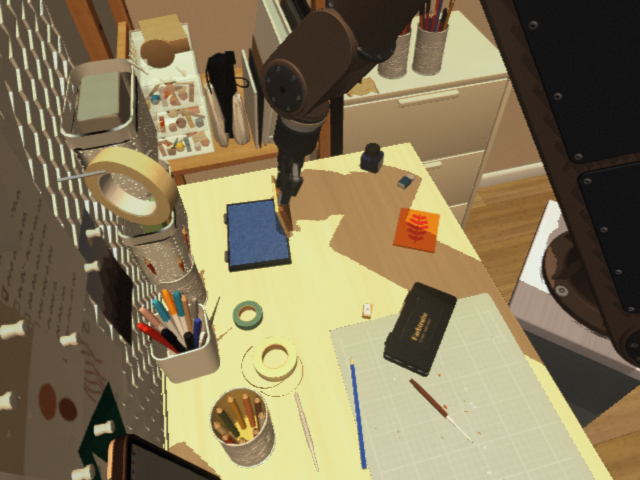

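The scene view shows the stamp standing on the pad edge at (285,212), just past upright and near balance. A bit more push will bring it over.

Emit:
arm_command([
  [0, 0, 0, 3.9, 0, 1, 40],
  [0, 0, 0, 7.7, 0, 2.1, 40],
  [0, 0, 0, 11.6, 0, 3.1, 40],
  [0, 0, 0, 15.5, 0, 4.1, 40],
  [0, 0, 0, 15.5, 0, 4.1, 40],
  [0, 0, 0, 15.5, 0, 4.1, 40],
  [0, 0, 0, 15.5, 0, 4.1, 40],
])

```text
time: 14.82
eef_pos: [0.6151, 0.1903, 0.0861]
tool_rot: [-0.044, 0.934, 0.333, 0.123]
ft_force: [-0.2, 1.5, 0.4]
width: 0.04
gripper_force: 0.0
```

```bash
python3 - <<'E'
from h import *
look("scene","pics/s5.png")
E
```

```text
[615.1 190.3  86.1] -42.59206377176277 -19.133171452539834 [-0.2  1.5  0.4] 14.825
[[-56.0, 22.0], [-46.0, 145.0], [-30.0, 30.0], [-24.0, 29.0], [-20.0, 31.0], [-16.0, 29.0], [-11.0, 30.0], [-7.0, 29.0], [-3.0, 30.0], [1.0, 28.0], [4.0, 29.0], [9.0, 29.0], [13.0, 31.0], [18.0, 20.0], [21.0, 19.0], [23.0, 18.0]]
```

View pics/s5.png

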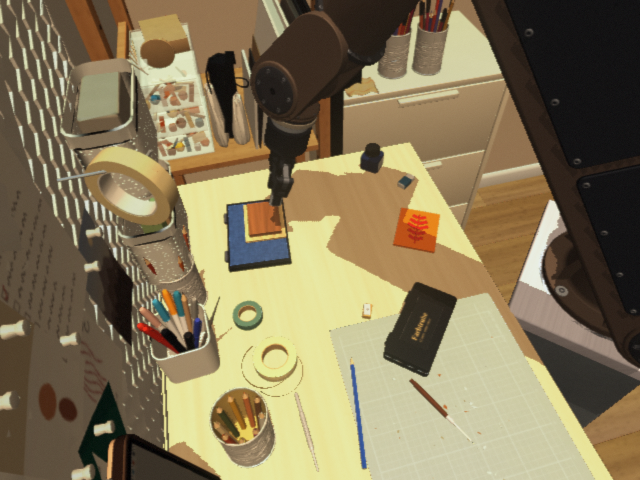

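The scene view shows the stamp lying flat on the pad at (265,220), back up and about 30 mm high, and it is stable. Next I'll press on its centre with closed fingertips.

```bash
python3 - <<'E'
from h import *
g,W=cloud("scene");D=W[...,:2]*1000-PC;a=D@u;b=D@v;Z=W[...,2]*1000
for lo,hi in((26,35),(17,35)):
    m=(a>-75)&(a<40)&(abs(b+19)<70)&(Z>lo)&(Z<hi);print(rect(np.c_[a[m],b[m]]/1000))
rows(cur(),[(padp(-20,-19,75),rot(YAW,0)),(padp(-20,-19,40),rot(YAW,0)),(padp(-20,-19,31),rot(YAW,0))])
E
```

```text
(array([-16.6, -20.8]), array([85.5, 63.8]), 89.82, [[-49.0, -63.0], [15.0, -64.0], [15.0, 22.0], [-48.0, 22.0]])
(array([-16.6, -12. ]), array([118.5,  80. ]), 89.79, [[-57.0, -71.0], [23.0, -71.0], [24.0, 47.0], [-56.0, 47.0]])
[0.0, -0.262, -0.0] [18.9, -0.2, 16.6]
[0.0, -0.262, -0.0] [9.9, -0.2, 50.4]
[0.0, -0.262, -0.0] [7.5, -0.2, 59.1]
```

Emit:
arm_command([
  [0, -0.13, 0, 12, 0, 8, 0],
  [0, -0.262, 0, 21.8, -0.5, 16.6, 0],
  [0, -0.262, 0, 21.8, -0.5, 16.6, 0],
  [0, -0.262, 0, 21.8, -0.5, 16.6, 0],
  [0, -0.262, 0, 16, -0.5, 38, 0],
  [0, -0.262, 0, 12, -0.5, 53.5, 0],
  [0, -0.262, 0, 11.2, -0.5, 56.4, 0],
  [0, -0.262, 0, 11.2, -0.5, 56.4, 0],
])

```text
time: 15.92
eef_pos: [0.6346, 0.2066, 0.0347]
tool_rot: [0.0, 0.942, 0.335, -0.0]
ft_force: [0.4, -1.2, -0.2]
width: 0.0
gripper_force: 0.0
```

Emit:
arm_command([
  [0, 0, 0, 0, 0, 1.5, 0],
  [0, 0, 0, 0, 0, 3, 0],
  [0, 0, 0, 0, 0, 3, 0],
])

```text
time: 16.3
eef_pos: [0.6345, 0.2068, 0.0316]
tool_rot: [0.0, 0.942, 0.335, -0.0]
ft_force: [-0.0, 0.6, -0.5]
width: -0.0
gripper_force: 0.0
```

Emit:
arm_command([
  [0, 0, 0, 0, 0, 1, 0],
  [0, 0, 0, 0, 0, 2, 0],
  [0, 0, 0, 0, 0, 2, 0],
])

```text
time: 16.68
eef_pos: [0.6346, 0.2068, 0.0301]
tool_rot: [0.0, 0.942, 0.335, 0.0]
ft_force: [-2.6, -0.9, 5.9]
width: -0.0002
gripper_force: 3.0
```

Emit:
arm_command([
  [0, 0, 0, 0, 0, 0.7, 0],
  [0, 0, 0, 0, 0, 0.7, 0],
  [0, 0, 0, 0, 0, 0.7, 0],
  [0, 0, 0, 0, 0, 0.7, 0],
])

```text
time: 17.18
eef_pos: [0.6346, 0.2068, 0.0301]
tool_rot: [0.0, 0.942, 0.335, 0.0]
ft_force: [-3.1, -1.4, 12.7]
width: -0.0001
gripper_force: 6.1
```

Emit:
arm_command([
  [0, 0, 0, 0, 0, -2, 0],
  [0, 0, 0, 0, 0, -10, 0],
  [0, 0, 0, 0, 0, -40, 0],
  [0, 0, 0, 0, 0, -80, 0],
  [0, 0, 0, -30, 0, -120, 0],
  [0, 0, 0, -60, 0, -130, 0],
  [0, 0, 0, -60, 0, -130, 0],
  [0, 0, 0, -60, 0, -130, 0],
])

```text
time: 18.18
eef_pos: [0.5885, 0.1691, 0.1588]
tool_rot: [0.0, 0.942, 0.335, 0.0]
ft_force: [0.0, -0.3, -0.7]
width: 0.0
gripper_force: 0.0
```

```bash
python3 - <<'E'
from h import *
look("scene","pics/s6.png")
g,W=cloud("scene");D=W[...,:2]*1000-PC;a=D@u;b=D@v;Z=W[...,2]*1000
m=(a>-75)&(a<40)&(abs(b+19)<70)&(Z>26)&(Z<35);print(rect(np.c_[a[m],b[m]]/1000),np.median(Z[m]))
E
```

```text
[588.5 169.1 158.8] -76.52553720638976 -18.709290669481135 [ 0.  -0.3 -0.7] 18.175
[[-56.0, 20.0], [-53.0, 18.0], [-50.0, 20.0], [-45.0, 31.0], [-38.0, 30.0], [-34.0, 29.0], [-28.0, 31.0], [-21.0, 27.0], [-15.0, 28.0], [-9.0, 31.0], [-5.0, 30.0], [1.0, 30.0], [6.0, 26.0], [12.0, 30.0], [17.0, 19.0], [21.0, 18.0]]
(array([-16.7, -20.8]), array([63.8, 86.8]), 0.09, [[-49.0, 23.0], [-49.0, -64.0], [15.0, -64.0], [15.0, 23.0]]) 29.369529652442285
```

View pics/s6.png

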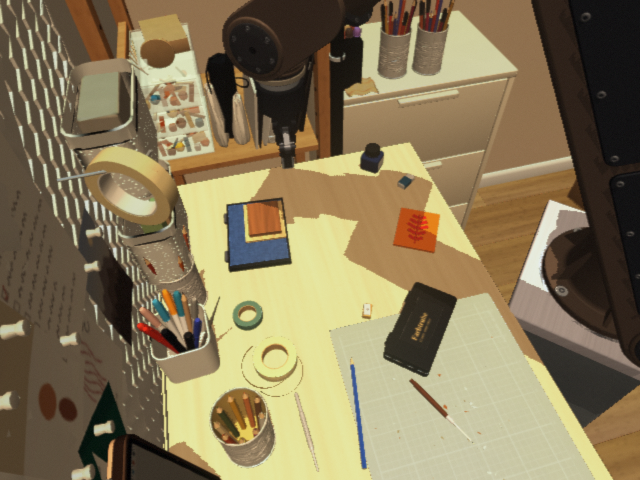

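The stamp lies flat on the pad at (265,220), back up. The robot is clear of it and everything else is where it was.

```bash
python3 -c "
from rig import hand_in;print(hand_in())"
```

```text
the job is handed in; nothing more can be done
None
```

The stamp was pushed against the pad and tipped over without being lifted, pressed with about 13 N, and left lying flat, face down, on the felt; the job was handed in at about 18 s, and the hand-in returned no verdict.

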